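# Slide the paste pot out of the jars and home in its holder

### The job

The open paste pot stands crowded among the closed jars. Push it straight out of the huddle along the bench, leaving the jars where they stand, then slide it into the wooden pot holder and press it gently against the sprung pad until the pad clearly gives, and leave it standing there touching the pad. It is thin glass: only push it, do not grip, lift or tip it, and push lightly.

Things in the scene. Friction and masses are not known exactly. Their poses are not given: they have to be found in the camera images.
- pot: paste pot: round dark brown glass, red and white label, pale open top; 60 mm diameter, 62 mm tall, about 0.3 kg; origin at the centre of its underside, z up. In the huddle its own x axis points to the black-lidded jar it touches, and its -y axis (to the right of the bench) is the clear way out. Slides under 1 to 3 N; breaks if the fingers put more than about 14 N on it
- jar_near: round clear glass jar with a green lid and plain paper band, 60 mm diameter, 45 mm tall, about 0.3 kg, touching the pot on the robot's side of it; origin at the centre of its underside, z up; it stands loose and must stay where it is
- jar_far: round clear glass jar with a black lid and plain paper band, 60 mm diameter, 45 mm tall, about 0.3 kg, touching the pot on its far side; origin at the centre of its underside, z up; it stands loose and must stay where it is
- jar_extra: round clear glass jar with a black lid and plain paper band, 60 mm diameter, 45 mm tall, about 0.3 kg, touching the other black-lidded jar, not the pot, beyond it to the left; origin at the centre of its underside, z up; it stands loose and must stay where it is
- holder: pot holder, fixed to the bench right of the jars: two wooden cheeks 36 mm tall, 67 mm apart inside, along its y axis up to y = +19 mm, then flaring outwards. The pot slides on the bench between them (no floor). Its mouth faces +y (roughly to the left); a sprung pad faces the mouth from inside. Origin on the bench, on the middle line (x = 0), z up
- holder_mouth (a point): middle of the holder's flared mouth, on the bench at y = +47 mm of the holder; the mouth is about 105 mm wide here. Axes as the holder's
- pad_mid (a point): middle of the range (not the true place) of the sprung pad's face. The pad is 40 mm wide, 13 to 39 mm above the bench; its stop block is set anew each time, up to 22 mm nearer to or farther from the mouth than this point, and is not measured. It yields 10 mm at 1.5 N per mm, then is solid; let go slowly, it pushes the pot back until the pot's friction holds it, and stays in touch

How it is judged:
On the way, in this order (a step that is already met when the one before it is completed fails the run):
1. the pot is pushed clear: at least 25 mm free of every jar (horizontal distance between pot and jar_near above 0.085 m and horizontal distance between pot and jar_far above 0.085 m and horizontal distance between pot and jar_extra above 0.085 m), for 0.1 s.
2. the pot is pressed square into the holder against the sprung pad with more than 3 N for 0.2 s (y of pot in the frame of holder below 0.031 m and x of pot in the frame of holder between -0.006 and 0.006 m and contact force between pot and holder above 3 N), for 0.2 s.
At the end, for the whole second after the job is handed in: the pot stands upright and still in the holder, within 6 mm of its middle line and at least as deep as 31 mm before the holder's origin, still touching the sprung pad; every jar is within 10 mm of where it began (y of pot in the frame of holder below 0.031 m and x of pot in the frame of holder between -0.006 and 0.006 m and contact force between pot and holder above 0.1 N and angle between pot's own z axis and vertical below 0.08 rad and linear speed of pot below 0.01 m/s and distance of each of jar_near, jar_far, jar_extra from where it was at the start of the episode below 0.01 m).
It fails at once if the fingers press on the pot with more than 14 N (contact force between the fingers and pot above 14 N).
It fails at once if the pot is lifted more than 8 mm or tipped more than 0.3 rad (height (world z) of pot above 0.008 m or angle between pot's own z axis and vertical above 0.3 rad).
It fails at once if a jar is moved more than 10 mm (distance of any of jar_near, jar_far, jar_extra from where it was at the start of the episode above 0.01 m).
It also fails if it takes over 72 s, if anything falls off the work surface, if the arm or the gripper's body presses on something with over 40 N, if the wrist force passes 120 N, or if a joint passes its speed limit or range.

### The arm

A 7-joint arm with a two-finger parallel gripper is mounted at the origin on a cart in front of the work surface, level with it; the furniture and walls round the work are solid. World frame = base frame: x ahead of the robot, y to its left, z up, the work surface at z = 0. Lengths are in m, angles in rad, forces in N, time in s.
With the tool pointing down it reaches from about 0.4 to 0.85 m from the base axis. Payload 10.4 kg.
Tool frame: the origin (TCP) lies midway between the tips of the shut fingers; the grasp point (between the pads) lies 19 mm behind it; z points along the fingers, y is the line along which they close (so a half turn about z gives the same grasp; the last joint's range is limited). The gripper opens to 87 mm and grips with 3 to 60 N. Pads are 19 mm wide; open, the fingers measure 117 mm over their backs; the gripper's body (75 mm by 190 mm) begins 51 mm behind the grasp point.
Start: joints at [1.172, 0.332, -0.065, 1.46, 0.022, 1.35, -0.088], TCP at [0.229, -0.581, 0.223] pointing down, gripper open.
Joint ranges: [-2.6, 2.6], [-0.5, 2.12], [-1.47, 1.34], [0.16, 2.42], [-1.27, 4.41], [0.06, 2.06], [-2.6, 2.6]. Speed limits (rad/s): [2.22, 2.22, 2.79, 2.79, 3.14, 3.14, 3.14].

### API

Orientations are given as a unit quaternion [x, y, z, w].
In Python, from bench import r gives the robot as it stands.
- The arm moves only by the tool arm_command, never from a script. Its arguments are lists of equal length, an entry for each row: "xyz": the shift along the world's x, y, z in m, a list of three; "rot": the turn, a rotation vector about the world's x, y, z in rad, a list of three. In form: {"xyz": [[tx, ty, tz], ...], "rot": [[ax, ay, az], ...]}. A call has 1 to 20 rows; each row is the pose to reach, as a shift and turn from the pose commanded when the call began; what a row does not reach only later rows make up. A row lasts 1/12 s, in which the tool goes at most 41.7 mm and 7.16 degrees, less where a joint would pass 70% of its speed; a pose out of reach is approached as far as the arm can. A call with a gripper value outside its range is refused whole. "grip" is the opening, from 0 (shut) to 1 (fully open), set as the call begins (left out, the last holds). The fingers move at their own pace and stop on an object; "squeeze" is the grip in N (left out, the last holds). Time passes only in rows, so rows that repeat a pose let the fingers close. It gives the time, the measured TCP pose, the force, the opening and the grip force at its end, in the units of the state.
- r.read_state(): the state, without advancing time (a new reading comes with each control period).
- r.camera(name): name is "scene" or "side" or "wrist"; returns the picture (400x640x3 uint8, red, green, blue); there is no depth.
- r.camera_model(name): a dict with "fx", "fy", "cx", "cy" (pixels), "T" (4x4, takes a point from camera to world coordinates). Camera axes: x right, y up, looking along -z (the intrinsics and any distortion apply to the point x, -y, -z); pixel columns grow to the right and rows downward; lengths in m; the calibration is good to about 2 mm. A picture is of the moment at which its call begins: read the wrist's pose just before it. camera_model takes no time and is no camera call; for the wrist camera it gives the pose at the moment of the call.
- r.close_job(): hands the job in; it is judged then, once.
Trained networks look in the newest picture that a camera, given by its name, has taken for a name from the list of things; names that differ only in an ending like _2 or _b are one class to them, and where a whole thing is asked for, a point or a joint stands for the part that bears it (a point fixed in the world has none). Each returns a list of dicts, best first, with "conf" (0 to 1); they miss things now and then, are a little off and sometimes report something else, mostly with a low value. They report only what shows in the picture. A call takes as long as a camera call.
- r.look_for(label, camera): "at" ([x, y, z] in m, in the coordinates of the camera as it stood for that picture, good to about 4 mm: the middle of the surface that is visible of it).
- r.spot_point(label, camera): "at" ([x, y, z] in m, in the coordinates of the camera as it stood for that picture, good to about 4 mm: a listed point, or the origin of a listed thing).
The state is a dict: "time": time; "joint_positions": joint angles; "joint_vel": joint speeds; "joint_torque": joint torques, N m; "ee_pos": TCP position; "eef_rot": TCP orientation; "ft_force": force on the tool from outside, world axes, zero at the start; "torque": the same for the moment, N m; "width": finger opening in m; "grip_force": force on a finger pad.
Only numpy, scipy, OpenCV 4.12 (cv2) and the standard library are available. Lean on these libraries where they do the work, as an engineer would, in place of code of your own. Each camera call takes 0.05 s, during which the arm holds its last target. There are 200 camera calls.

## Working session

There is one attempt and no reset: what is moved stays moved. The work goes in short steps, Python scripts to look and compute and a tool call to move; the robot and the scene stay as the last step left them, time stands still between calls to the robot, and variables do not carry over. Pictures are saved under pics/ and viewed, at most 10 in all, crops included, and the job is handed in when it is done.

Besides the shell and the picture viewer there is one more tool, called after ">>>" as a command line: name --argument value ..., lists and objects as JSON in quotes. arm_command: Moves the arm, as the interface text tells. Its arguments: {"type":"object","properties":{"xyz":{"type":"array"},"rot":{"type":"array"},"grip":{"type":"number"},"squeeze":{"type":"number"}},"required":["xyz","rot"]}

```bash
mkdir -p pics
cat > h.py <<'E'
from bench import r
import numpy as np, cv2
def W(m,p): return (m["T"]@np.append(p,1))[:3]
def pix(m,p):
    c=np.linalg.inv(m["T"])@np.append(p,1); x,y,z=c[0],-c[1],-c[2]
    return m["fx"]*x/z+m["cx"], m["fy"]*y/z+m["cy"]
def onz(m,u,v,h):
    d=m["T"][:3,:3]@np.array([(u-m["cx"])/m["fx"],-(v-m["cy"])/m["fy"],-1]); o=m["T"][:3,3]
    return o+d*(h-o[2])/d[2]
E
python3 - <<'E'
from h import *
s=r.read_state(); print(s["time"],s["ee_pos"],s["eef_rot"],s["ft_force"])
for c in ["scene","side"]:
    im=r.camera(c); cv2.imwrite(f"pics/{c}0.png",im[:,:,::-1]); m=r.camera_model(c); print(c,{k:v for k,v in m.items() if k!="T"},m["T"][:3,3].round(3))
    for l in ["pot","jar_near","jar_far","jar_extra","holder","holder_mouth","pad_mid"]:
        print(l,[(W(m,d["at"]).round(4),round(d["conf"],2)) for d in r.spot_point(l,c)[:3]])
E
```

```text
0.0 [ 0.22921656 -0.58102927  0.22175525] [ 9.82394780e-01  1.86815400e-01 -1.73570543e-04 -6.87333508e-04] [ 0.65559686 -0.21803246 -0.4706656 ]
scene {'fx': 429.1527217537766, 'fy': 429.1527217537766, 'cx': 323.85988772668003, 'cy': 201.7331531846738} [0.074 0.448 0.658]
pot [(array([ 0.4866,  0.0667, -0.0051]), 0.83)]
jar_near [(array([ 0.4248,  0.0477, -0.0014]), 0.81), (array([ 0.5438,  0.0824, -0.0059]), 0.52)]
jar_far [(array([ 0.5424,  0.0832, -0.002 ]), 0.82)]
jar_extra [(array([ 0.5573,  0.1398, -0.0034]), 0.69)]
holder [(array([ 0.5717, -0.2303, -0.005 ]), 0.66)]
holder_mouth [(array([ 0.5722, -0.1862, -0.0007]), 0.64)]
pad_mid [(array([ 0.5767, -0.2595,  0.0237]), 0.72)]
side {'fx': 371.26963955440726, 'fy': 371.26963955440726, 'cx': 322.55577732239914, 'cy': 197.22889644029166} [ 0.54  -0.746  0.499]
pot [(array([0.4857, 0.0642, 0.0021]), 0.78)]
jar_near [(array([ 0.4271,  0.0427, -0.0019]), 0.57)]
jar_far [(array([0.5448, 0.0832, 0.0015]), 0.73)]
jar_extra [(array([ 0.5589,  0.1442, -0.0009]), 0.8)]
holder [(array([ 5.705e-01, -2.307e-01,  1.000e-04]), 0.6)]
holder_mouth []
pad_mid [(array([ 0.5757, -0.2602,  0.0298]), 0.67)]
```

View pics/scene0.png

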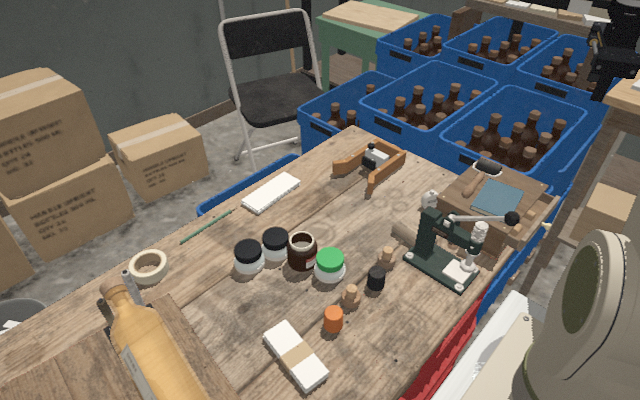

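View pics/side0.png

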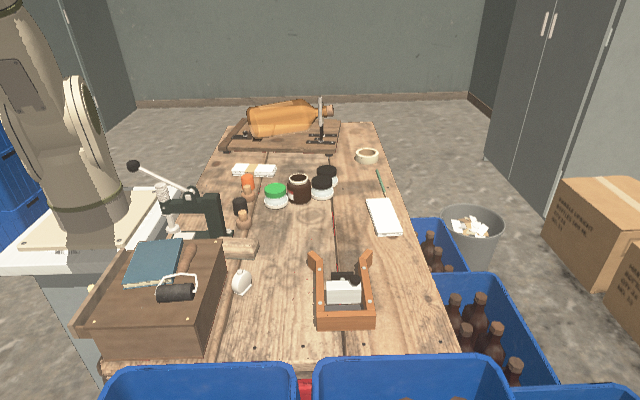

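The scene picture shows the huddle with the pot at about (301,250) and the holder at (370,165). The side picture has the pot at (299,188), the holder at (345,290) and a bench press at (200,210). I'll take zoomed crops to refine the positions.

Run:
```python
from h import *
a=cv2.imread("pics/side0.png")[235:335,290:400]; b=cv2.imread("pics/scene0.png")[215:295,225:355]; c=cv2.imread("pics/side0.png")[155:215,250:350]
cv2.imwrite("pics/c1.png",cv2.resize(a,None,fx=5.5,fy=5.5,interpolation=3))
cv2.imwrite("pics/c2.png",cv2.resize(b,None,fx=6,fy=6,interpolation=3))
m=r.camera_model("scene");n=r.camera_model("side")
for h,uv in [(0.15,(512,218)),(0.02,(440,265)),(0.05,(487,165)),(0.0,(410,250))]: print("scene",uv,onz(m,*uv,h).round(3))
for h,uv in [(0.15,(133,166)),(0.1,(205,200)),(0.0,(215,235)),(0.03,(240,282)),(0.03,(240,248))]: print("side",uv,onz(n,*uv,h).round(3))
```

```text
scene (512, 218) [ 0.197 -0.16   0.15 ]
scene (440, 265) [ 0.272 -0.096  0.02 ]
scene (487, 165) [ 0.345 -0.411  0.05 ]
scene (410, 250) [ 0.345 -0.105  0.   ]
side (133, 166) [ 0.142 -0.026  0.15 ]
side (205, 200) [ 0.302 -0.093  0.1  ]
side (215, 235) [ 0.303 -0.08   0.   ]
side (240, 282) [ 0.393 -0.261  0.03 ]
side (240, 248) [ 0.377 -0.166  0.03 ]
```

View pics/c1.png

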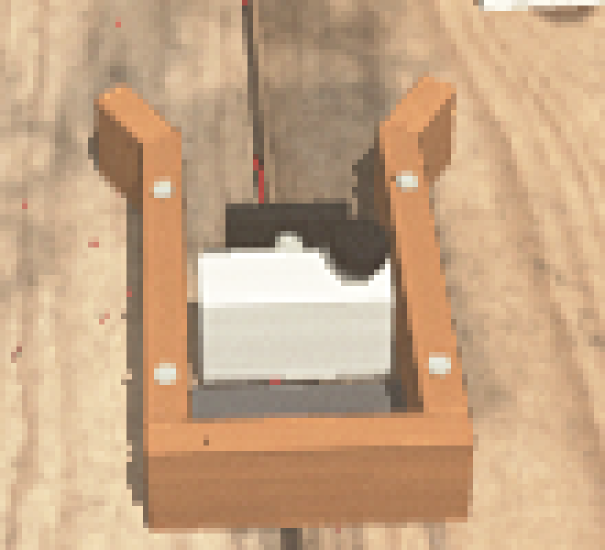

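View pics/c2.png

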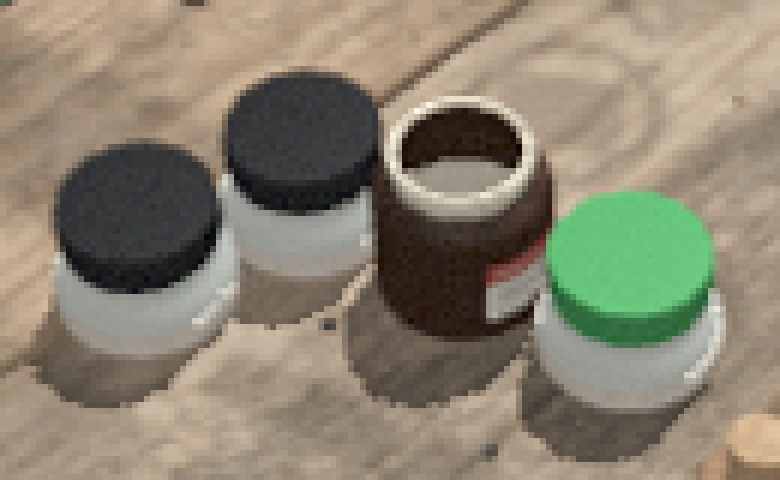

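Crop 1 shows the inner top edges of the holder cheeks running from (180,135) to (188,415) on the left and from (381,130) to (425,412) on the right. Crop 2 shows the pot rim centre at (459,157) and the lid centres at (631,256), (301,131) and (138,205).

Run:
```python
from h import *
m=r.camera_model("scene");n=r.camera_model("side")
for k,u,v,h in [("pot",459,157,.062),("near",631,256,.045),("far",301,131,.045),("extra",138,205,.045)]:
    print(k,onz(m,u/6+225,v/6+215,h).round(4))
f=lambda u,v,h=.036:onz(n,u/5.5+290,v/5.5+235,h).round(4)
for k,u,v in [("Lin mouth",180,135),("Lin back",188,415),("Rin mouth",381,130),("Rin back",425,412),("Lflare tip",125,90),("Rflare tip",428,78),("Ls1",162,188),("Ls2",166,374),("Rs1",407,181),("Rs2",439,364)]: print(k,f(u,v))
print("pad top",f(226,204,.039),f(348,204,.039))
```

```text
pot [0.4814 0.0687 0.062 ]
near [0.4241 0.0508 0.045 ]
far [0.5389 0.0852 0.045 ]
extra [0.5526 0.1424 0.045 ]
Lin mouth [ 0.5405 -0.2147  0.036 ]
Lin back [ 0.5402 -0.3364  0.036 ]
Rin mouth [ 0.6089 -0.2155  0.036 ]
Rin back [ 0.6087 -0.3382  0.036 ]
Lflare tip [ 0.5218 -0.1902  0.036 ]
Rflare tip [ 0.6283 -0.1889  0.036 ]
Ls1 [ 0.534  -0.2406  0.036 ]
Ls2 [ 0.5341 -0.3207  0.036 ]
Rs1 [ 0.6148 -0.2411  0.036 ]
Rs2 [ 0.6151 -0.3202  0.036 ]
pad top [ 0.5547 -0.2524  0.039 ] [ 0.5941 -0.2542  0.039 ]
```

>>> arm_command --xyz '[[0.22,0.28,0.11],[0.22,0.28,0.11],[0.22,0.28,0.11],[0.22,0.28,0.11],[0.22,0.28,0.11],[0.22,0.28,0.11],[0.22,0.28,0.11],[0.22,0.28,0.11],[0.22,0.28,0.11],[0.237,0.706,0.03],[0.237,0.706,0.03],[0.237,0.706,0.03],[0.237,0.706,0.03],[0.237,0.706,0.03],[0.237,0.706,0.03],[0.237,0.706,0.03],[0.237,0.706,0.03],[0.237,0.706,0.03],[0.237,0.706,0.03],[0.237,0.706,0.03]]' --rot '[[0,0,0.75],[0,0,0.75],[0,0,0.75],[0,0,0.75],[0,0,0.75],[0,0,0.75],[0,0,0.75],[0,0,0.75],[0,0,0.75],[0,0,1.492],[0,0,1.492],[0,0,1.492],[0,0,1.492],[0,0,1.492],[0,0,1.492],[0,0,1.492],[0,0,1.492],[0,0,1.492],[0,0,1.492],[0,0,1.492]]' --grip 0.18

```text
time: 2.47
ee_pos: [0.4651, 0.1303, 0.2523]
eef_rot: [0.592, 0.806, 0.001, -0.0]
ft_force: [-0.4, -0.5, 0.4]
width: 0.0157
grip_force: 0.0
```

Run:
```python
from h import *
from scipy.spatial.transform import Rotation as R
s=r.read_state(); m=r.camera_model("wrist"); im=r.camera("wrist"); cv2.imwrite("pics/w1.png",im[:,:,::-1])
print(s["time"],s["ee_pos"],R.from_quat(s["eef_rot"]).as_matrix().round(3),s["width"],m["T"].round(3),m["fx"],s["joint_positions"])
for l in ["pot","jar_near","jar_far","jar_extra"]:
    print(l,[(W(m,d["at"]).round(4),round(d["conf"],2)) for d in r.spot_point(l,"wrist")[:2]])
for p in [(.484,.067,.062),(.4255,.048,.045),(.541,.084,.045)]: print(pix(m,p))
```

```text
2.4667 [0.46514227 0.13034072 0.25227523] [[-0.298  0.955  0.   ]
 [ 0.955  0.298  0.001]
 [ 0.001  0.001 -1.   ]] 0.015707871127902742 [[ 0.955 -0.286 -0.081  0.443]
 [ 0.297  0.919  0.259  0.202]
 [ 0.001 -0.272  0.962  0.414]
 [ 0.     0.     0.     1.   ]] 307.7964377941138 [ 0.44568023  0.05437698 -0.8276788   1.74184117  0.03978017  1.36224386
 -0.08674262]
pot [(array([ 0.487 ,  0.0652, -0.0011]), 0.9)]
jar_near [(array([ 0.4311,  0.0468, -0.0016]), 0.56), (array([ 0.5444,  0.0838, -0.0061]), 0.55)]
jar_far [(array([ 0.5451,  0.0803, -0.0033]), 0.59), (array([4.305e-01, 4.570e-02, 4.000e-04]), 0.34)]
jar_extra [(array([0.5586, 0.1391, 0.0007]), 0.97)]
(np.float64(322.49423810189114), np.float64(237.09426143836006))
(np.float64(274.406971657256), np.float64(232.68842081926485))
(np.float64(369.0655680394836), np.float64(232.64823143653228))
```

View pics/w1.png

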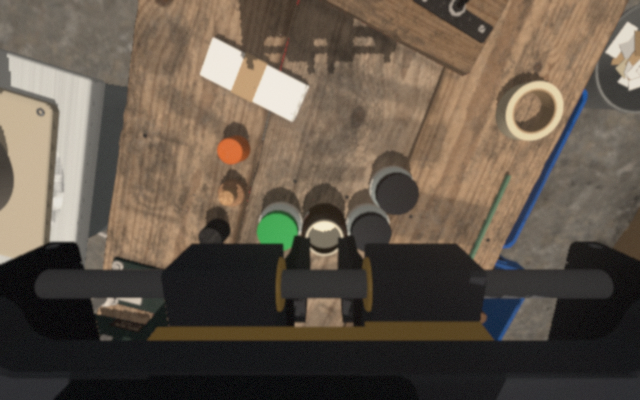

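The wrist picture shows the pot rim at (324,235) and the jar lids at (277,230) and (371,230). The tool is centred behind the pot to within about 1 mm, so I'm lowering it.

>>> arm_command --xyz '[[0.002,-0.001,-0.04],[0.002,-0.001,-0.08],[0.002,-0.001,-0.12],[0.002,-0.001,-0.15],[0.002,-0.001,-0.18],[0.002,-0.001,-0.2],[0.002,-0.001,-0.22],[0.002,-0.001,-0.23],[0.002,-0.001,-0.24],[0.002,-0.001,-0.24],[0.002,-0.001,-0.24],[0.002,-0.001,-0.24]]' --rot '[[0,0,0],[0,0,0],[0,0,0],[0,0,0],[0,0,0],[0,0,0],[0,0,0],[0,0,0],[0,0,0],[0,0,0],[0,0,0],[0,0,0]]'

```text
time: 3.72
ee_pos: [0.4693, 0.1236, 0.0136]
eef_rot: [0.595, 0.804, 0.001, 0.001]
ft_force: [0.8, -0.5, 0.5]
width: 0.0156
grip_force: 0.0
```

Run:
```python
from h import *
s=r.read_state();print(s["ft_force"],s["ee_pos"])
a=r.camera("wrist"); b=r.camera("scene")
cv2.imwrite("pics/p2.png",np.hstack([a[130:330,200:440],cv2.resize(b[200:300,210:370],None,fx=2,fy=2)])[:,:,::-1])
m=r.camera_model("wrist")
for l in ["pot","jar_near","jar_far","jar_extra"]:
    print(l,[(W(m,d["at"]).round(4),round(d["conf"],2)) for d in r.spot_point(l,"wrist")[:2]])
```

```text
[ 0.7737465  -0.54032693  0.45220854] [0.46925557 0.12357207 0.0136135 ]
pot [(array([ 0.4842,  0.0677, -0.0022]), 0.9)]
jar_near []
jar_far []
jar_extra [(array([0.5577, 0.141 , 0.0011]), 0.96)]
```

View pics/p2.png

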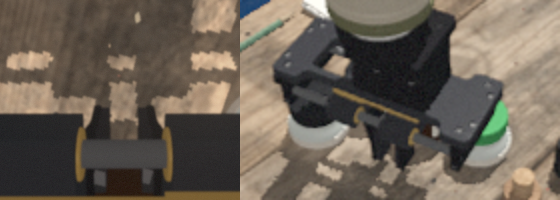

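The fingers are down behind the pot and not touching anything. I'll start the push along the clear way, direction (0.292, -0.956).

>>> arm_command --xyz '[[0.0015,-0.005,0],[0.003,-0.0095,0],[0.0041,-0.0134,0],[0.005,-0.0163,0],[0.0056,-0.0182,0],[0.0061,-0.0201,0],[0.0067,-0.022,0],[0.0076,-0.0249,0],[0.0085,-0.0277,0],[0.0093,-0.0306,0],[0.0102,-0.0335,0],[0.0111,-0.0363,0],[0.012,-0.0392,0],[0.0128,-0.0421,0],[0.0137,-0.0449,0],[0.0146,-0.0478,0],[0.0155,-0.0507,0],[0.0164,-0.0535,0],[0.0172,-0.0564,0],[0.0181,-0.0593,0]]' --rot '[[0,0,0],[0,0,0],[0,0,0],[0,0,0],[0,0,0],[0,0,0],[0,0,0],[0,0,0],[0,0,0],[0,0,0],[0,0,0],[0,0,0],[0,0,0],[0,0,0],[0,0,0],[0,0,0],[0,0,0],[0,0,0],[0,0,0],[0,0,0]]'

```text
time: 5.68
ee_pos: [0.4866, 0.064, 0.0126]
eef_rot: [0.595, 0.804, 0.0, -0.0]
ft_force: [-0.4, 1.3, 0.4]
width: 0.0156
grip_force: 0.6
```

```bash
cat > look.py <<'E'
from h import *
s=r.read_state();print(s["time"],s["ft_force"].round(2) if hasattr(s["ft_force"],"round") else s["ft_force"],s["ee_pos"])
for c in ["scene","side"]:
    r.camera(c); m=r.camera_model(c)
    for l in ["pot","jar_near","jar_far","jar_extra"]:
        print(c,l,[(W(m,d["at"]).round(4),round(d["conf"],2)) for d in r.spot_point(l,c)[:2]])
E
python3 look.py
```

```text
5.6833 [-0.45  1.31  0.36] [0.48657147 0.06401894 0.01255846]
scene pot []
scene jar_near [(array([0.4252, 0.0472, 0.0011]), 0.96)]
scene jar_far []
scene jar_extra [(array([ 0.5736, -0.1866, -0.0037]), 0.58), (array([ 0.5592,  0.1448, -0.0023]), 0.57)]
side pot [(array([0.4967, 0.0263, 0.0026]), 0.68)]
side jar_near [(array([0.4252, 0.0474, 0.    ]), 0.6)]
side jar_far []
side jar_extra [(array([ 0.5545,  0.1434, -0.0032]), 0.61), (array([ 0.5768, -0.2599,  0.0309]), 0.52)]
```

```bash
cat > plan.py <<'E'
import numpy as np
from scipy.optimize import brentq
D=.0385; st=.0035
def path(L,h2=25.):
    S=.047+.025+L+.075; s=np.arange(1,int(round(S/st))+1)*st
    f=lambda s:np.interp(s,[0,.047,.072,.072+L,S],[17,17,h2,h2,0])
    P=np.array([.4978,.0272]);o=[]
    for q in s:
        a=np.radians(f(q-st/2)); P=P+st*np.array([np.sin(a),-np.cos(a)])
        a=np.radians(f(q)); o.append([*(P-D*np.array([np.sin(a),-np.cos(a)])),f(q),*P])
    return np.array(o)
Ls=np.arange(0,.1,.0035); L=min(Ls,key=lambda L:abs(path(L)[-1,3]-.5747)); o=path(L); print(L,len(o),o[-1])
T0=np.array([.4978,.0272])-D*np.array([np.sin(np.radians(17)),-np.cos(np.radians(17))]);h0=17
for i in range(0,len(o),20):
    b=o[i:i+20]; print("xyz",[[round(x-T0[0],4),round(y-T0[1],4),0] for x,y in b[:,:2]]); print("rot",[[0,0,round(np.radians(h-h0),3)] for h in b[:,2]]); T0=b[-1,:2];h0=b[-1,2]; print(b[-1])
E
python3 plan.py
```

```text
0.091 68 [ 0.5750622  -0.15768166  0.          0.5750622  -0.19618166]
xyz [[np.float64(0.001), np.float64(-0.0033), 0], [np.float64(0.002), np.float64(-0.0067), 0], [np.float64(0.0031), np.float64(-0.01), 0], [np.float64(0.0041), np.float64(-0.0134), 0], [np.float64(0.0051), np.float64(-0.0167), 0], [np.float64(0.0061), np.float64(-0.0201), 0], [np.float64(0.0072), np.float64(-0.0234), 0], [np.float64(0.0082), np.float64(-0.0268), 0], [np.float64(0.0092), np.float64(-0.0301), 0], [np.float64(0.0102), np.float64(-0.0335), 0], [np.float64(0.0113), np.float64(-0.0368), 0], [np.float64(0.0123), np.float64(-0.0402), 0], [np.float64(0.0133), np.float64(-0.0435), 0], [np.float64(0.0139), np.float64(-0.047), 0], [np.float64(0.0143), np.float64(-0.0505), 0], [np.float64(0.0147), np.float64(-0.0541), 0], [np.float64(0.0153), np.float64(-0.0576), 0], [np.float64(0.0158), np.float64(-0.0612), 0], [np.float64(0.0165), np.float64(-0.0647), 0], [np.float64(0.0172), np.float64(-0.0682), 0]]
rot [[0, 0, np.float64(0.0)], [0, 0, np.float64(0.0)], [0, 0, np.float64(0.0)], [0, 0, np.float64(0.0)], [0, 
[... 3507 characters left out ...]
  9.33333333  0.57278664 -0.16830485]
xyz [[np.float64(0.0013), np.float64(-0.0033), 0], [np.float64(0.0025), np.float64(-0.0067), 0], [np.float64(0.0037), np.float64(-0.0101), 0], [np.float64(0.0048), np.float64(-0.0135), 0], [np.float64(0.0058), np.float64(-0.0169), 0], [np.float64(0.0068), np.float64(-0.0204), 0], [np.float64(0.0077), np.float64(-0.0239), 0], [np.float64(0.0085), np.float64(-0.0274), 0]]
rot [[0, 0, np.float64(-0.02)], [0, 0, np.float64(-0.041)], [0, 0, np.float64(-0.061)], [0, 0, np.float64(-0.081)], [0, 0, np.float64(-0.102)], [0, 0, np.float64(-0.122)], [0, 0, np.float64(-0.143)], [0, 0, np.float64(-0.163)]]
[ 0.5750622  -0.15768166  0.          0.5750622  -0.19618166]
```

>>> arm_command --xyz '[[0.001,-0.0033,0],[0.002,-0.0067,0],[0.0031,-0.01,0],[0.0041,-0.0134,0],[0.0051,-0.0167,0],[0.0061,-0.0201,0],[0.0072,-0.0234,0],[0.0082,-0.0268,0],[0.0092,-0.0301,0],[0.0102,-0.0335,0],[0.0113,-0.0368,0],[0.0123,-0.0402,0],[0.0133,-0.0435,0],[0.0143,-0.0469,0],[0.0143,-0.0469,0]]' --rot '[[0,0,0],[0,0,0],[0,0,0],[0,0,0],[0,0,0],[0,0,0],[0,0,0],[0,0,0],[0,0,0],[0,0,0],[0,0,0],[0,0,0],[0,0,0],[0,0,0],[0,0,0]]'

```text
time: 7.43
ee_pos: [0.501, 0.0165, 0.0125]
eef_rot: [0.595, 0.804, -0.0, 0.0]
ft_force: [0.0, -0.9, -0.5]
width: 0.0156
grip_force: 0.0
```

```bash
python3 look.py
cat > plan2.py <<'E'
import numpy as np,sys,json
# args: pot x y, h0(deg), h2, turn1 len, L, turn2 len
D=.0385; st=.0035
def path(P,h0,h2,t1,L,t2):
    S=t1+L+t2; s=np.arange(1,int(round(S/st))+1)*st
    f=lambda s:np.interp(s,[0,t1,t1+L,S],[h0,h2,h2,0])
    P=np.array(P);o=[]
    for q in s:
        a=np.radians(f(q-st/2)); P=P+st*np.array([np.sin(a),-np.cos(a)])
        a=np.radians(f(q)); o.append([*(P-D*np.array([np.sin(a),-np.cos(a)])),f(q),*P])
    return np.array(o)
px,py,h0,h2=map(float,sys.argv[1:5]); P0=[px,py]
L=min(np.arange(0,.1,.0035),key=lambda L:abs(path(P0,h0,h2,.035,L,.07)[-1,3]-.5747)); o=path(P0,h0,h2,.035,L,.07); print(L,len(o),o[-1].round(4))
a=np.radians(h0);T0=np.array(P0)-D*np.array([np.sin(a),-np.cos(a)])
for i in range(0,len(o),20):
    b=o[i:i+20]; print("xyz",json.dumps([[round(float(x-T0[0]),4),round(float(y-T0[1]),4),0] for x,y in b[:,:2]])); print("rot",json.dumps([[0,0,round(float(np.radians(h-h0)),3)] for h in b[:,2]])); T0=b[-1,:2];h0=b[-1,2]; print(b[-1].round(4))
E
python3 plan2.py .5115 -.0180 17 32
```

```text
7.4333 [ 0.04 -0.86 -0.51] [0.50104259 0.01645176 0.01254571]
scene pot []
scene jar_near [(array([4.269e-01, 4.990e-02, 2.000e-04]), 0.72)]
scene jar_far [(array([ 0.5445,  0.0821, -0.0043]), 0.69)]
scene jar_extra [(array([ 0.557 ,  0.1386, -0.0006]), 0.95)]
side pot [(array([ 5.136e-01, -2.220e-02, -3.000e-04]), 0.71)]
side jar_near [(array([0.4295, 0.0487, 0.0011]), 0.88)]
side jar_far [(array([0.5446, 0.0812, 0.0033]), 0.66), (array([ 0.5711, -0.2274,  0.0009]), 0.66)]
side jar_extra [(array([ 0.5601,  0.1449, -0.0026]), 0.51)]
0.056 46 [ 0.5747 -0.1252  0.      0.5747 -0.1637]
xyz [[0.0001, -0.0036, 0], [0.0003, -0.0073, 0], [0.0006, -0.0109, 0], [0.001, -0.0145, 0], [0.0015, -0.0181, 0], [0.0021, -0.0217, 0], [0.0027, -0.0253, 0], [0.0035, -0.0289, 0], [0.0044, -0.0324, 0], [0.0053, -0.0359, 0], [0.0072, -0.0389, 0], [0.009, -0.0419, 0], [0.0109, -0.0448, 0], [0.0127, -0.0478, 0], [0.0146, -0.0508, 0], [0.0165, -0.0537, 0], [0.0183, -0.0567, 0], [0.0202, -0.0597, 0], [0.022, -0.0626, 0], [0.0239, -0.0656, 0]]
rot [[0, 0, 0.026], [0, 0, 0.052], [0, 0, 0.079], [0, 0, 0.105], [0,
[... 645 characters left out ...]
.0484, 0], [0.0389, -0.0516, 0], [0.0407, -0.0548, 0], [0.0424, -0.058, 0]]
rot [[0, 0, 0.0], [0, 0, 0.0], [0, 0, 0.0], [0, 0, 0.0], [0, 0, 0.0], [0, 0, 0.0], [0, 0, -0.028], [0, 0, -0.056], [0, 0, -0.084], [0, 0, -0.112], [0, 0, -0.14], [0, 0, -0.168], [0, 0, -0.195], [0, 0, -0.223], [0, 0, -0.251], [0, 0, -0.279], [0, 0, -0.307], [0, 0, -0.335], [0, 0, -0.363], [0, 0, -0.391]]
[ 0.5665 -0.1048  9.6     0.5729 -0.1428]
xyz [[0.0016, -0.0033, 0], [0.0031, -0.0066, 0], [0.0045, -0.01, 0], [0.0058, -0.0134, 0], [0.0071, -0.0169, 0], [0.0082, -0.0204, 0]]
rot [[0, 0, -0.028], [0, 0, -0.056], [0, 0, -0.084], [0, 0, -0.112], [0, 0, -0.14], [0, 0, -0.168]]
[ 0.5747 -0.1252  0.      0.5747 -0.1637]
```

>>> arm_command --xyz '[[0.0001,-0.0036,0],[0.0003,-0.0073,0],[0.0006,-0.0109,0],[0.001,-0.0145,0],[0.0015,-0.0181,0],[0.0021,-0.0217,0],[0.0027,-0.0253,0],[0.0035,-0.0289,0],[0.0044,-0.0324,0],[0.0053,-0.0359,0],[0.0072,-0.0389,0],[0.009,-0.0419,0],[0.0109,-0.0448,0],[0.0127,-0.0478,0],[0.0146,-0.0508,0],[0.0165,-0.0537,0],[0.0183,-0.0567,0],[0.0202,-0.0597,0],[0.022,-0.0626,0],[0.0239,-0.0656,0]]' --rot '[[0,0,0.026],[0,0,0.052],[0,0,0.079],[0,0,0.105],[0,0,0.131],[0,0,0.157],[0,0,0.183],[0,0,0.209],[0,0,0.236],[0,0,0.262],[0,0,0.262],[0,0,0.262],[0,0,0.262],[0,0,0.262],[0,0,0.262],[0,0,0.262],[0,0,0.262],[0,0,0.262],[0,0,0.262],[0,0,0.262]]'

```text
time: 9.6
ee_pos: [0.5248, -0.0485, 0.0126]
eef_rot: [0.485, 0.875, 0.0, -0.0]
ft_force: [-0.9, 2.6, 1.3]
width: 0.0158
grip_force: 1.0
```

```bash
python3 look.py
```

```text
9.6 [-0.85  2.58  1.27] [ 0.52484322 -0.04849968  0.01255613]
scene pot [(array([ 0.5472, -0.0803, -0.0043]), 0.48)]
scene jar_near [(array([ 0.4255,  0.0489, -0.0013]), 0.96)]
scene jar_far [(array([ 0.5458,  0.0839, -0.0031]), 0.96), (array([ 0.5737, -0.2299, -0.0043]), 0.29)]
scene jar_extra []
side pot [(array([ 0.5484, -0.0803,  0.0032]), 0.84)]
side jar_near [(array([0.427 , 0.0468, 0.0023]), 0.61)]
side jar_far []
side jar_extra [(array([ 0.5582,  0.1459, -0.0042]), 0.55), (array([0.4272, 0.0459, 0.0012]), 0.21)]
```

>>> arm_command --xyz '[[0.0019,-0.003,0],[0.0037,-0.0059,0],[0.0056,-0.0089,0],[0.0074,-0.0119,0],[0.0093,-0.0148,0],[0.0111,-0.0178,0],[0.0139,-0.0202,0],[0.0165,-0.0228,0],[0.0191,-0.0253,0],[0.0216,-0.028,0],[0.0241,-0.0307,0],[0.0264,-0.0335,0],[0.0287,-0.0364,0],[0.0309,-0.0393,0],[0.0331,-0.0423,0],[0.0351,-0.0453,0],[0.0371,-0.0484,0],[0.0389,-0.0516,0],[0.0407,-0.0548,0],[0.0424,-0.058,0]]' --rot '[[0,0,0.0],[0,0,0.0],[0,0,0.0],[0,0,0.0],[0,0,0.0],[0,0,0.0],[0,0,-0.028],[0,0,-0.056],[0,0,-0.084],[0,0,-0.112],[0,0,-0.14],[0,0,-0.168],[0,0,-0.195],[0,0,-0.223],[0,0,-0.251],[0,0,-0.279],[0,0,-0.307],[0,0,-0.335],[0,0,-0.363],[0,0,-0.391]]'

```text
time: 11.77
ee_pos: [0.5673, -0.1065, 0.0126]
eef_rot: [0.646, 0.763, 0.0, 0.0]
ft_force: [-0.4, 2.6, 1.5]
width: 0.0156
grip_force: 1.1
```

>>> arm_command --xyz '[[0.0016,-0.0033,0],[0.0031,-0.0066,0],[0.0045,-0.01,0],[0.0058,-0.0134,0],[0.0071,-0.0169,0],[0.0082,-0.0204,0],[0.0082,-0.0204,0]]' --rot '[[0,0,-0.028],[0,0,-0.056],[0,0,-0.084],[0,0,-0.112],[0,0,-0.14],[0,0,-0.168],[0,0,-0.168]]'

```text
time: 12.35
ee_pos: [0.5755, -0.1278, 0.0126]
eef_rot: [0.708, 0.706, -0.0, 0.0]
ft_force: [1.1, 0.6, 0.5]
width: 0.0156
grip_force: 0.1
```

```bash
python3 look.py | grep -v jar
python3 - <<'E'
from h import *
b=r.camera("side"); a=r.camera("wrist")
cv2.imwrite("pics/p3.png",np.vstack([cv2.resize(b[185:325,270:420],None,fx=3,fy=3,interpolation=2)])[:,:,::-1])
for c in ["scene","side","wrist"]:
    m=r.camera_model(c)
    r.camera(c)
    for l in ["holder","holder_mouth","pad_mid","pot"]: print(c,l,[(W(m,d["at"]).round(4),round(d["conf"],2)) for d in r.spot_point(l,c)[:1]])
E
```

```text
12.35 [1.1  0.62 0.46] [ 0.57553784 -0.1277773   0.01257657]
scene pot [(array([ 0.5773, -0.1647, -0.0017]), 0.66)]
side pot [(array([ 0.5799, -0.1675,  0.0037]), 0.78)]
scene holder [(array([ 0.5729, -0.2313, -0.0035]), 0.61)]
scene holder_mouth []
scene pad_mid [(array([ 0.5738, -0.2591,  0.0261]), 0.88)]
scene pot [(array([ 0.5768, -0.1618, -0.0039]), 0.49)]
side holder [(array([ 0.5738, -0.2289,  0.0032]), 0.96)]
side holder_mouth []
side pad_mid [(array([ 0.5738, -0.2592,  0.0264]), 0.88)]
side pot [(array([ 0.5754, -0.1655,  0.0013]), 0.58)]
wrist holder [(array([ 5.735e-01, -1.643e-01,  3.000e-04]), 0.43)]
wrist holder_mouth []
wrist pad_mid []
wrist pot [(array([ 0.5775, -0.1672, -0.0015]), 0.98)]
```

View pics/p3.png

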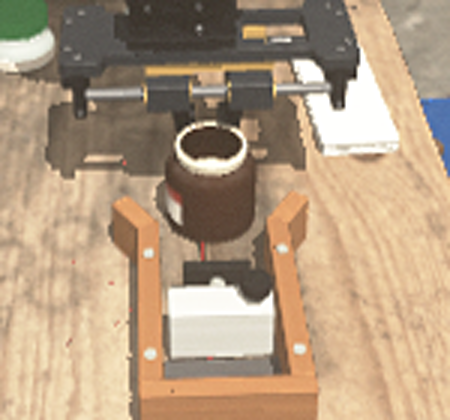

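The pot stands square in front of the mouth, with its rim centre at about (211,147) in the crop, roughly 2 mm to +x of the middle line. I'll enter with a small x correction.

>>> arm_command --xyz '[[-0.0003,-0.003,0],[-0.0006,-0.006,0],[-0.0009,-0.009,0],[-0.0012,-0.012,0],[-0.0015,-0.015,0],[-0.0018,-0.018,0],[-0.002,-0.021,0],[-0.002,-0.024,0],[-0.002,-0.027,0],[-0.002,-0.03,0],[-0.002,-0.032,0],[-0.002,-0.034,0],[-0.002,-0.036,0],[-0.002,-0.038,0],[-0.002,-0.04,0]]' --rot '[[0,0,0],[0,0,0],[0,0,0],[0,0,0],[0,0,0],[0,0,0],[0,0,0],[0,0,0],[0,0,0],[0,0,0],[0,0,0],[0,0,0],[0,0,0],[0,0,0],[0,0,0]]'

```text
time: 14.95
ee_pos: [0.5733, -0.1667, 0.0126]
eef_rot: [0.707, 0.707, 0.0, 0.0]
ft_force: [-0.6, 1.4, 1.9]
width: 0.0158
grip_force: 0.9
```

```bash
python3 look.py | grep -v jar
python3 - <<'E'
from h import *
b=r.camera("side")
cv2.imwrite("pics/p4.png",cv2.resize(b[205:325,280:410],None,fx=4,fy=4,interpolation=2)[:,:,::-1])
E
```

```text
14.95 [-0.63  1.45  1.91] [ 0.57331213 -0.16672325  0.01259045]
scene pot [(array([ 0.574 , -0.2049, -0.0028]), 0.67)]
side pot [(array([ 0.5758, -0.2055,  0.0019]), 0.87)]
```

View pics/p4.png

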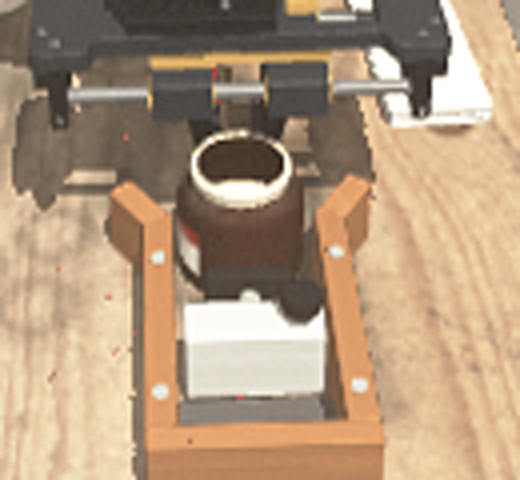

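The pot is centred between the cheeks, rim at about (240,170) in the crop, just short of the pad. I'm advancing slowly.

>>> arm_command --xyz '[[0,-0.0015,0],[0,-0.003,0],[0,-0.0045,0],[0,-0.006,0],[0,-0.0075,0],[0,-0.009,0],[0,-0.0105,0],[0,-0.012,0],[0,-0.012,0]]' --rot '[[0,0,0],[0,0,0],[0,0,0],[0,0,0],[0,0,0],[0,0,0],[0,0,0],[0,0,0],[0,0,0]]'

```text
time: 16.25
ee_pos: [0.5733, -0.1791, 0.0126]
eef_rot: [0.707, 0.707, -0.0, 0.0]
ft_force: [0.1, -0.3, 0.4]
width: 0.0156
grip_force: 0.3
```

>>> arm_command --xyz '[[0,-0.001,0],[0,-0.002,0],[0,-0.003,0],[0,-0.003,0]]' --rot '[[0,0,0],[0,0,0],[0,0,0],[0,0,0]]'

```text
time: 16.58
ee_pos: [0.5733, -0.1815, 0.0126]
eef_rot: [0.707, 0.707, 0.0, -0.0]
ft_force: [-0.3, 2.2, -0.2]
width: 0.0157
grip_force: 0.8
```

>>> arm_command --xyz '[[0,-0.001,0],[0,-0.002,0],[0,-0.002,0]]' --rot '[[0,0,0],[0,0,0],[0,0,0]]'

```text
time: 16.83
ee_pos: [0.5734, -0.1831, 0.0126]
eef_rot: [0.707, 0.707, 0.0, -0.0]
ft_force: [-0.3, 4.2, 0.2]
width: 0.0156
grip_force: 2.1
```

>>> arm_command --xyz '[[0,-0.001,0],[0,-0.002,0],[0,-0.002,0]]' --rot '[[0,0,0],[0,0,0],[0,0,0]]'

```text
time: 17.08
ee_pos: [0.5734, -0.1846, 0.0126]
eef_rot: [0.707, 0.707, 0.0, -0.0]
ft_force: [0.4, 5.8, 1.8]
width: 0.0156
grip_force: 2.7
```

>>> arm_command --xyz '[[0,-0.0005,0],[0,-0.001,0],[0,-0.001,0]]' --rot '[[0,0,0],[0,0,0],[0,0,0]]'

```text
time: 17.33
ee_pos: [0.5735, -0.1852, 0.0126]
eef_rot: [0.707, 0.707, 0.001, -0.001]
ft_force: [0.3, 6.8, 0.7]
width: 0.0156
grip_force: 3.3
```

>>> arm_command --xyz '[[0,-0.0005,0],[0,-0.001,0],[0,-0.001,0],[0,-0.001,0],[0,-0.001,0]]' --rot '[[0,0,0],[0,0,0],[0,0,0],[0,0,0],[0,0,0]]'

```text
time: 17.75
ee_pos: [0.5735, -0.1858, 0.0126]
eef_rot: [0.707, 0.708, 0.001, -0.001]
ft_force: [0.3, 7.4, 0.5]
width: 0.0157
grip_force: 3.7
```

```bash
python3 look.py
```

```text
17.75 [0.34 7.39 0.51] [ 0.57354455 -0.18578785  0.01256595]
scene pot [(array([ 0.5747, -0.2241, -0.0029]), 0.48)]
scene jar_near [(array([4.279e-01, 4.960e-02, 3.000e-04]), 0.7)]
scene jar_far [(array([ 0.5429,  0.0844, -0.0011]), 0.74)]
scene jar_extra [(array([0.5596, 0.1413, 0.0006]), 0.84)]
side pot []
side jar_near [(array([0.4278, 0.0477, 0.0009]), 0.63), (array([ 0.5714, -0.2623,  0.0274]), 0.61)]
side jar_far []
side jar_extra [(array([ 0.5745, -0.2249,  0.0029]), 0.46)]
```

>>> arm_command --xyz '[[0,-0.0005,0],[0,-0.001,0],[0,-0.001,0],[0,-0.001,0],[0,-0.001,0]]' --rot '[[0,0,0],[0,0,0],[0,0,0],[0,0,0],[0,0,0]]'

```text
time: 18.67
ee_pos: [0.5736, -0.1864, 0.0126]
eef_rot: [0.707, 0.708, 0.001, -0.001]
ft_force: [-0.0, 9.1, 1.9]
width: 0.0156
grip_force: 4.2
```

>>> arm_command --xyz '[[0,0.0002,0],[0,0.0004,0],[0,0.0006,0],[0,0.0008,0],[0,0.001,0],[0,0.0012,0],[0,0.0014,0],[0,0.0016,0],[0,0.0018,0],[0,0.002,0],[0,0.0022,0],[0,0.0024,0],[0,0.0026,0],[0,0.0028,0],[0,0.003,0],[0,0.0032,0],[0,0.0034,0],[0,0.0036,0],[0,0.0038,0],[0,0.004,0]]' --rot '[[0,0,0],[0,0,0],[0,0,0],[0,0,0],[0,0,0],[0,0,0],[0,0,0],[0,0,0],[0,0,0],[0,0,0],[0,0,0],[0,0,0],[0,0,0],[0,0,0],[0,0,0],[0,0,0],[0,0,0],[0,0,0],[0,0,0],[0,0,0]]'

```text
time: 20.33
ee_pos: [0.5733, -0.1847, 0.0126]
eef_rot: [0.707, 0.707, 0.0, 0.0]
ft_force: [0.6, 3.9, -0.1]
width: 0.0156
grip_force: 2.0
```

>>> arm_command --xyz '[[0,0.0002,0],[0,0.0004,0],[0,0.0006,0],[0,0.0008,0],[0,0.001,0],[0,0.0012,0],[0,0.0014,0],[0,0.0016,0],[0,0.0018,0],[0,0.002,0],[0,0.0022,0],[0,0.0024,0],[0,0.0026,0],[0,0.0028,0],[0,0.003,0],[0,0.0032,0],[0,0.0034,0],[0,0.0036,0],[0,0.0038,0],[0,0.004,0]]' --rot '[[0,0,0],[0,0,0],[0,0,0],[0,0,0],[0,0,0],[0,0,0],[0,0,0],[0,0,0],[0,0,0],[0,0,0],[0,0,0],[0,0,0],[0,0,0],[0,0,0],[0,0,0],[0,0,0],[0,0,0],[0,0,0],[0,0,0],[0,0,0]]'

```text
time: 22.0
ee_pos: [0.5733, -0.1807, 0.0126]
eef_rot: [0.707, 0.707, -0.0, 0.0]
ft_force: [0.8, -0.0, 0.5]
width: 0.0156
grip_force: 0.0
```

>>> arm_command --xyz '[[0,0.001,0],[0,0.003,0],[0,0.007,0],[0,0.013,0],[0,0.02,0],[0,0.028,0],[0,0.036,0],[0,0.04,0],[0,0.04,0.01],[0,0.04,0.03],[0,0.04,0.06],[0,0.04,0.08],[0,0.04,0.08],[0,0.04,0.08]]' --rot '[[0,0,0],[0,0,0],[0,0,0],[0,0,0],[0,0,0],[0,0,0],[0,0,0],[0,0,0],[0,0,0],[0,0,0],[0,0,0],[0,0,0],[0,0,0],[0,0,0]]'

```text
time: 23.17
ee_pos: [0.5742, -0.1411, 0.0944]
eef_rot: [0.707, 0.707, 0.001, 0.001]
ft_force: [-0.6, 0.1, 0.4]
width: 0.0161
grip_force: 0.0
```

```bash
python3 look.py
python3 - <<'E'
from h import *
a=r.camera("side"); b=r.camera("scene")
f=lambda i:cv2.resize(i,(390,360),interpolation=2)
cv2.imwrite("pics/p5.png",np.hstack([f(a[205:325,280:410]),f(b[120:220,310:418])])[:,:,::-1])
E
```

```text
23.1667 [-0.58  0.12  0.44] [ 0.57421405 -0.14114334  0.09441808]
scene pot [(array([ 0.5713, -0.2188, -0.0035]), 0.71)]
scene jar_near [(array([ 0.4271,  0.0524, -0.0021]), 0.96), (array([ 0.5444,  0.0825, -0.0043]), 0.29)]
scene jar_far [(array([ 0.5452,  0.0819, -0.0007]), 0.82)]
scene jar_extra [(array([5.551e-01, 1.413e-01, 4.000e-04]), 0.94), (array([ 0.5756, -0.2285, -0.0016]), 0.65)]
side pot [(array([ 0.5742, -0.2193, -0.001 ]), 0.83)]
side jar_near [(array([ 0.4284,  0.0464, -0.0008]), 0.93)]
side jar_far [(array([ 0.5413,  0.0838, -0.0007]), 0.67)]
side jar_extra [(array([ 0.5588,  0.1461, -0.0032]), 0.59)]
```

View pics/p5.png

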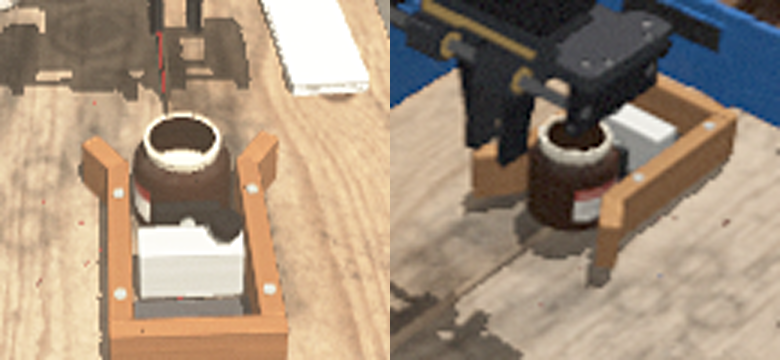

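The pot stands upright against the pad and near the middle line, with its rim at (183,140) in the left crop, and the jars haven't moved. I'm handing the job in.

```bash
python3 -c "
from bench import r
print(r.close_job())"
```

```text
the job is handed in; nothing more can be done
None
```

The job is handed in, but no verdict came back: the pot was pushed out of the huddle, slid into the holder and pressed on the pad at a measured 9 N (limit 14 N), and in the last pictures it stands upright against the pad near the middle line with the jars where they began.

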